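# Line up the microscope objectives by height

## Robot

A 6-joint arm with a two-finger parallel gripper is mounted at the origin on the work surface. World frame = base frame: x ahead of the robot, y to its left, z up, the work surface at z = 0. Lengths are in m, angles in degrees, forces in N, time in s.
With the tool pointing down it reaches from about 0.375 to 0.75 m from the base axis. Payload 9 kg.
Tool frame: the origin (TCP) lies on the centre line of the jaws, within the pads' length; the fingertips stand 25 mm ahead of it and the grasp point (between the pads) lies 6 mm ahead of it; z points along the fingers, y is the line along which they close (so a half turn about z gives the same grasp; the last joint's range is limited). The gripper opens to 85 mm and grips with 20 to 120 N. Pads are 22 mm wide; open, the fingers measure 114 mm over their backs; the gripper's body (76 mm by 85 mm) begins 54 mm behind the grasp point. The pads swing forward as they close: fully open they stand 13 mm farther back than shut.
Start: joints at [62.355, 5.964, 5.575, 89.605, 0, 77.527], TCP at [0.157, 0.579, 0.256] pointing down, gripper open.
Joint ranges: [-171.21, 171.21], [-48.23, 106.86], [-62.78, 66.21], [-105.2, 120.99], [-86.42, 89.51], [-180, 180]. Speed limits (degrees/s): [127.2, 127.2, 147.25, 180, 180, 180].

## Interface

Orientations are given as a 3x3 rotation matrix whose columns are the frame's x, y, z axes.
In Python, from workcell import sensors, optics, job gives the robot as it stands.
- The arm moves only by the shell command python3 -m handwheel 'ROWS' [FORCE]. ROWS is JSON, a list of rows, each an object with "dp": the shift along the tool's x, y, z in m, a list of three; "twist": the turn, a rotation vector about the tool's x, y, z in degrees, a list of three; "jaw": the gripper's target within -1 to 1 (fully open at 1, half-way at 0, shut at -1). A call has 1 to 20 rows; each row shifts and turns the commanded pose from where the row before left it, along the tool's axes as they then stand; what a row does not reach is not made up. A row lasts 1/10 s, in which the tool goes at most 50 mm and 8.59 degrees, less where a joint would pass 70% of its speed; a pose out of reach is approached as far as the arm can. A call is refused whole if a number of a shift passes 0.05 or a number of a turn 8.59, either way. A call with a gripper value outside its range is refused whole. The fingers move at their own pace and stop on an object; FORCE is the grip in N (left out, the last holds). Time passes only in rows, so rows that do not move let the fingers close. It gives the time, the measured TCP pose, the force, the opening and the grip force at its end, in the units of the state.
- sensors.state(): the state, without advancing time (a new reading comes with each control period).
- optics.read_camera(name): name is "scene" or "top" or "wrist"; returns a dict with "pixels" (480x640x3 uint8, blue, green, red), "fovy" (degrees; the focal length in pixels is half the picture's height over the tangent of half this angle, whatever the lens; pixels are square), "cx", "cy" (the principal point, pixels), "R" (3x3) and "t" (3): a world point X has camera coordinates R X + t. Camera axes: x right, y down, z forward; pixel columns grow to the right and rows downward; lengths in m; the calibration is good to about 2 mm. The wrist camera is an equidistant fisheye: a pixel r from the principal point sees the ray r / f radians off the axis. A picture is of the moment at which its call begins. There is no depth.
- job.job_done(): hands the job in; it is judged then, once.
The state is a dict: "time": time; "joints": joint angles; "qd": joint speeds; "tau": joint torques, N m; "tcp_pos": TCP position; "eef_rot": TCP orientation; "ft_force": force on the tool from outside, world axes, zero at the start; "torque": the same for the moment, N m; "width": finger opening in m; "finger_force": force on a finger pad.
Only numpy, scipy, OpenCV 4.12 (cv2) and the standard library are available. Lean on these libraries where they do the work, as an engineer would, in place of code of your own. Each camera call takes 0.05 s, during which the arm holds its last target. There are 200 camera calls.

## Task

Park the four microscope objective lenses on the rail in order of height: the shortest on the pad next to the round knob, then taller and taller, so that the tallest is on the pad farthest from the knob. Set each one down gently (do not drop it), upright in the middle of its pad, and let go; do not knock over any lens or the amber bottle.

Things in the scene. Friction and masses are not known exactly. Their poses are not given: they have to be found in the camera images.
- obj_38_mid (a point): the shortest objective lens, 38 mm tall, loose: a silver metal barrel 28 mm across standing upright on a black end cap 30 mm across and 8 mm high, its top tapering to a narrower nose with a dark lens (straight barrel up to 28 mm above its underside). The point is its centre, 19 mm above its underside; z points up to the nose. About 60 to 250 g
- obj_51_mid (a point): the second shortest objective lens, 51 mm tall, loose: a silver metal barrel 28 mm across standing upright on a black end cap 30 mm across and 8 mm high, its top tapering to a narrower nose with a dark lens (straight barrel up to 37 mm above its underside). The point is its centre, 25.5 mm above its underside; z points up to the nose. About 60 to 250 g
- obj_64_mid (a point): the second tallest objective lens, 64 mm tall, loose: a silver metal barrel 28 mm across standing upright on a black end cap 30 mm across and 8 mm high, its top tapering to a narrower nose with a dark lens (straight barrel up to 50 mm above its underside). The point is its centre, 32 mm above its underside; z points up to the nose. About 60 to 250 g
- obj_77_mid (a point): the tallest objective lens, 77 mm tall, loose: a silver metal barrel 28 mm across standing upright on a black end cap 30 mm across and 8 mm high, its top tapering to a narrower nose with a dark lens (straight barrel up to 59 mm above its underside). The point is its centre, 38.5 mm above its underside; z points up to the nose. About 60 to 250 g
- pad_a: one of the rail's four fixed round black rubber pads, all alike: 48 mm across, flat top, thin grey ring printed on it. The four stand in one straight row 62 mm apart on the aluminium rail (60 x 360 x 10 mm, lying on the table); the letters say nothing about which is where in the row. Origin: centre of the pad's underside, 10 mm above the table; the top, on which a lens stands, is 3 mm higher (13 mm above the table)
- pad_b: one of the rail's four fixed round black rubber pads, all alike: 48 mm across, flat top, thin grey ring printed on it. The four stand in one straight row 62 mm apart on the aluminium rail (60 x 360 x 10 mm, lying on the table); the letters say nothing about which is where in the row. Origin: centre of the pad's underside, 10 mm above the table; the top, on which a lens stands, is 3 mm higher (13 mm above the table)
- pad_c: one of the rail's four fixed round black rubber pads, all alike: 48 mm across, flat top, thin grey ring printed on it. The four stand in one straight row 62 mm apart on the aluminium rail (60 x 360 x 10 mm, lying on the table); the letters say nothing about which is where in the row. Origin: centre of the pad's underside, 10 mm above the table; the top, on which a lens stands, is 3 mm higher (13 mm above the table)
- pad_d: one of the rail's four fixed round black rubber pads, all alike: 48 mm across, flat top, thin grey ring printed on it. The four stand in one straight row 62 mm apart on the aluminium rail (60 x 360 x 10 mm, lying on the table); the letters say nothing about which is where in the row. Origin: centre of the pad's underside, 10 mm above the table; the top, on which a lens stands, is 3 mm higher (13 mm above the table)
- knob: the fixed round black knob, 26 mm across and 22 mm high, that marks the rail's starting end (at the other end is a low square black foot); it is in line with the pads, 62 mm from the first pad, and may be at either end of the rail. Origin: on the rail's top, 10 mm above the table, on the knob's axis
- bottle: bystander, loose and easily tipped: amber glass bottle with a black cap, 30 mm across, 66 mm tall, standing among the lenses. Origin: centre of its underside; z up
Things that resemble listed ones, but are neither listed nor needed, are in the scene too. What is shaped like the part that bears obj_77_mid but blue is not meant.

How it is judged (in metres and radians):
At the end, for the whole second after the job is handed in: Each lens stands released and at rest on its own pad, its axis within 12 mm of the pad's centre and within 7 degrees of upright, in order of height along the rail with the shortest next to the round knob and the tallest farthest from it (((horizontal distance between obj_38_mid and pad_a below 0.012 m and horizontal distance between pad_a and knob between 0.042 and 0.082 m) or (horizontal distance between obj_38_mid and pad_b below 0.012 m and horizontal distance between pad_b and knob between 0.042 and 0.082 m) or (horizontal distance between obj_38_mid and pad_c below 0.012 m and horizontal distance between pad_c and knob between 0.042 and 0.082 m) or (horizontal distance between obj_38_mid and pad_d below 0.012 m and horizontal distance between pad_d and knob between 0.042 and 0.082 m)) and angle between each of obj_38_mid, obj_51_mid, obj_64_mid, obj_77_mid's own z axis and vertical below 0.12 rad and height (world z) of obj_38_mid between 0.028 and 0.036 m and linear speed of each of obj_38, obj_51, obj_64, obj_77 below 0.02 m/s and contact force between each of obj_38, obj_51, obj_64, obj_77 and the fingers below 0.1 N and ((horizontal distance between obj_51_mid and pad_a below 0.012 m and horizontal distance between pad_a and knob between 0.104 and 0.144 m) or (horizontal distance between obj_51_mid and pad_b below 0.012 m and horizontal distance between pad_b and knob between 0.104 and 0.144 m) or (horizontal distance between obj_51_mid and pad_c below 0.012 m and horizontal distance between pad_c and knob between 0.104 and 0.144 m) or (horizontal distance between obj_51_mid and pad_d below 0.012 m and horizontal distance between pad_d and knob between 0.104 and 0.144 m)) and height (world z) of obj_51_mid between 0.0345 and 0.0425 m and ((horizontal distance between obj_64_mid and pad_a below 0.012 m and horizontal distance between pad_a and knob between 0.166 and 0.206 m) or (horizontal distance between obj_64_mid and pad_b below 0.012 m and horizontal distance between pad_b and knob between 0.166 and 0.206 m) or (horizontal distance between obj_64_mid and pad_c below 0.012 m and horizontal distance between pad_c and knob between 0.166 and 0.206 m) or (horizontal distance between obj_64_mid and pad_d below 0.012 m and horizontal distance between pad_d and knob between 0.166 and 0.206 m)) and height (world z) of obj_64_mid between 0.041 and 0.049 m and ((horizontal distance between obj_77_mid and pad_a below 0.012 m and horizontal distance between pad_a and knob between 0.228 and 0.268 m) or (horizontal distance between obj_77_mid and pad_b below 0.012 m and horizontal distance between pad_b and knob between 0.228 and 0.268 m) or (horizontal distance between obj_77_mid and pad_c below 0.012 m and horizontal distance between pad_c and knob between 0.228 and 0.268 m) or (horizontal distance between obj_77_mid and pad_d below 0.012 m and horizontal distance between pad_d and knob between 0.228 and 0.268 m)) and height (world z) of obj_77_mid between 0.0475 and 0.0555 m); the robot touches nothing.
It fails at once if an objective lens is knocked over (tilted by more than 40 degrees) (angle between any of obj_38_mid, obj_51_mid, obj_64_mid, obj_77_mid's own z axis and vertical above 0.7 rad).
It fails at once if the amber bottle is knocked over (tilted by more than 30 degrees) (angle between bottle's own z axis and vertical above 0.52 rad).
It fails at once if a lens is dropped (it moves faster than 0.45 m/s with no finger touching it, as after a fall of more than 10 mm) ((linear speed of obj_38 above 0.45 m/s and contact force between obj_38 and the fingers below 0.05 N) or (linear speed of obj_51 above 0.45 m/s and contact force between obj_51 and the fingers below 0.05 N) or (linear speed of obj_64 above 0.45 m/s and contact force between obj_64 and the fingers below 0.05 N) or (linear speed of obj_77 above 0.45 m/s and contact force between obj_77 and the fingers below 0.05 N)).
It also fails if it takes over 118 s, if anything falls off the work surface, if the arm or the gripper's body presses on something with over 40 N, if the wrist force passes 120 N, or if a joint passes its speed limit or range.

## Working session

There is one attempt and no reset: what is moved stays moved. The work goes in short steps, Python scripts to look and compute and a shell command to move; the robot and the scene stay as the last step left them, time stands still between calls to the robot, and variables do not carry over. Pictures are saved under pics/ and viewed, at most 14 in all, crops included, and the job is handed in when it is done.

```bash
mkdir -p pics; ls; python3 - <<'E'
from workcell import sensors, optics
import cv2
s=sensors.state(); print(s)
for n in("scene","top","wrist"):
    c=optics.read_camera(n); cv2.imwrite(f"pics/{n}0.png",c["pixels"]); print(n,c["fovy"],c["cx"],c["cy"],c["R"],c["t"])
E
```

```text
pics
{'time': 0.0, 'joints': array([6.23565426e+01, 5.99829901e+00, 5.52668589e+00, 8.96057351e+01,
       4.67978691e-05, 7.75269186e+01]), 'qd': array([ 0.05194928, -0.05582913, -0.01596826,  0.10826542,  0.02395475,
        0.01604431]), 'tau': array([-1.60659944e-03, -5.56930339e+01,  5.03655124e+01,  1.68361596e-02,
       -3.70367188e-04,  3.25803887e-05]), 'tcp_pos': array([0.15685543, 0.57881335, 0.25552199]), 'eef_rot': array([[-9.65151835e-01,  2.61689784e-01, -6.27071100e-04],
       [ 2.61690372e-01,  9.65151139e-01, -1.19550332e-03],
       [ 2.92367380e-04, -1.31794069e-03, -9.99999089e-01]]), 'ft_force': array([ 0.07371695, -0.6770438 , -0.29367829]), 'torque': array([0.01116941, 0.05967865, 0.01070451]), 'finger_force': 0.0, 'width': 0.0851377824716051}
scene 46.754478979405704 314.8782625988846 250.06551668369474 [[-0.26125896  0.96525667  0.00482782]
 [ 0.81535224  0.22335701 -0.5341464 ]
 [-0.51666671 -0.13561416 -0.84537821]] [ 0.11057088 -0.42846548  1.33579817]
top 48.26528645093359 317.7785332065937 247.94383008602608 [[-0.02101087 -0.99962392 -0.01762279]
 [-0.99037172  0.02322232 -0.13647189]
 [ 0.13682981  0.01458572 -0.99048718]] [0.02879106 0.5340209  0.84748325]
wrist 65.70646984690485 315.13017397864024 241.15020593160523 [[ 2.61407691e-01  9.65228274e-01 -6.31410276e-04]
 [ 9.17100630e-01 -2.48169444e-01  3.11990963e-01]
 [ 3.00985802e-01 -8.21359039e-02 -9.50084860e-01]] [-0.59867968 -0.04062379  0.37967512]
```

View pics/top0.png

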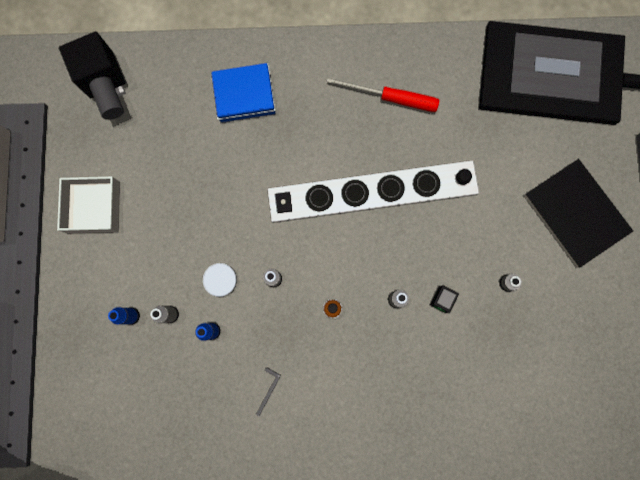

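View pics/scene0.png

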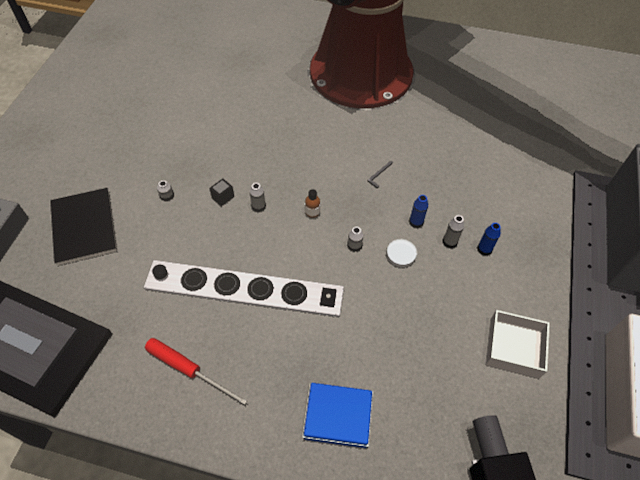

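Top view: silver lenses are at about (272,278), (400,299), (512,283) and (162,314). The blue look-alikes are at (123,316) and (207,331), the bottle at (333,308), the knob at (463,177) and the foot at (283,202). Next come enlarged crops of the lenses in both views.

```bash
cat > h.py <<'E'
import numpy as np, cv2
from workcell import sensors, optics
def cam(n):
    return optics.read_camera(n)
def ray(c,u,v,n=""):
    f=240/np.tan(np.radians(c["fovy"])/2); d=np.array([(u-c["cx"])/f,(v-c["cy"])/f,1.])
    if n=="wrist":
        r=np.hypot(d[0],d[1]); d=np.array([d[0]/r*np.sin(r),d[1]/r*np.sin(r),np.cos(r)]) if r>1e-9 else np.array([0,0,1.])
    R=np.array(c["R"]); return -R.T@np.array(c["t"]), R.T@d
def onplane(c,u,v,z,n=""):
    o,d=ray(c,u,v,n); return (o+d*(z-o[2])/d[2])
def tri(rs):
    A=0;b=0
    for o,d in rs:
        d=d/np.linalg.norm(d);P=np.eye(3)-np.outer(d,d);A=A+P;b=b+P@o
    x=np.linalg.solve(A,b); return x,[np.linalg.norm(np.cross(x-o,d/np.linalg.norm(d))) for o,d in rs]
E
python3 - <<'E'
import cv2,numpy as np
t=cv2.imread("pics/top0.png");s=cv2.imread("pics/scene0.png")
tp=[(272,278),(400,299),(512,283),(162,314)];sp=[(356,238),(258,196),(165,190),(454,231)]
def cr(i,u,v): return cv2.resize(i[v-20:v+20,u-20:u+20],(200,200),interpolation=cv2.INTER_NEAREST)
rows=[np.hstack([cr(t,*p) for p in tp]),np.hstack([cr(s,*p) for p in sp])]
kb=np.hstack([cr(t,463,177),cr(t,333,308),cr(s,160,272),cr(s,312,203)])
cv2.imwrite("pics/m.png",np.vstack(rows+[kb]))
E
```

```text
(no output)
```

View pics/m.png

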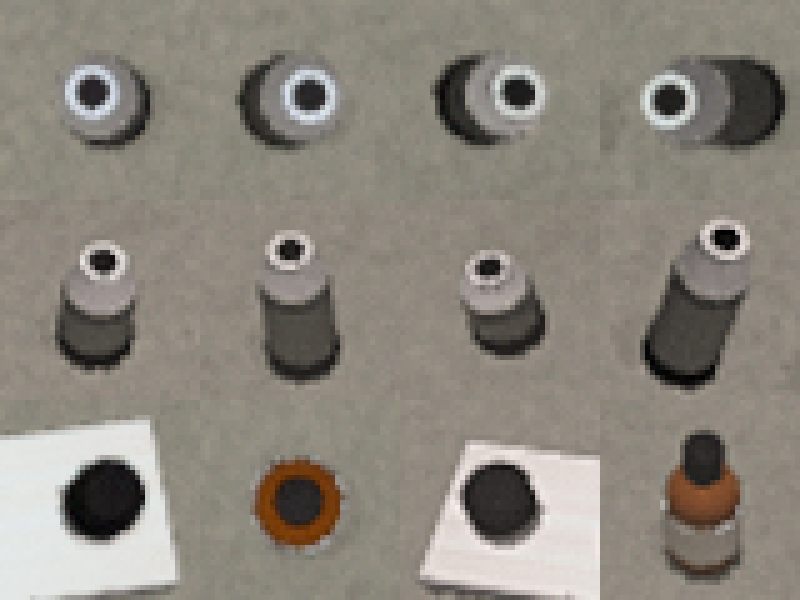

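The crops show four silver lenses with bright nose rings. By scene silhouette, columns 1 to 4 look like 51, 64, 38 and 77 mm. I'll triangulate the noses to confirm, and locate the pads and bottle.

```bash
python3 - <<'E'
from h import *
T=cam("top");S=cam("scene")
tp=[(269.9,276.1),(401.5,297.9),(515.5,281.1),(155.5,313.5)];sp=[(356.3,229.7),(255.7,185.5),(162.3,183.1),(458.5,218.5)]
for a,b in zip(tp,sp):
    x,e=tri([ray(T,*a),ray(S,*b)]); print("lens",x.round(4),np.round(e,4))
for z in (.077,.064,.051,.038): print(z,[onplane(T,*p,z)[:2].round(4) for p in tp],[onplane(S,*p,z)[:2].round(4) for p in sp])
print("bottle",onplane(T,333,308,.066),)
# pads: dark blobs within rail
for c,nm,roi in((T,"T",(260,155,490,230)),(S,"S",(140,255,350,325))):
    x0,y0,x1,y1=roi; g=c["pixels"].max(2)
    m=(g<75).astype(np.uint8)*255; k=np.zeros_like(m);k[y0:y1,x0:x1]=m[y0:y1,x0:x1]
    for q in cv2.findContours(k,cv2.RETR_EXTERNAL,cv2.CHAIN_APPROX_NONE)[0]:
        if cv2.contourArea(q)>80:
            (u,v),ax,an=cv2.fitEllipse(q); print(nm,round(u,1),round(v,1),np.round(ax,1),onplane(c,u,v,.012).round(4))
E
```

```text
lens [0.4881 0.0956 0.0533] [0.0009 0.0009]
lens [ 0.4479 -0.1122  0.0664] [0.0011 0.0011]
lens [ 0.472  -0.3008  0.041 ] [0.0011 0.0011]
lens [0.4317 0.2718 0.0777] [0.0008 0.0008]
0.077 [array([0.4862, 0.0922]), array([ 0.4477, -0.1119]), array([ 0.4699, -0.2894]), array([0.4319, 0.2712])] [array([0.5041, 0.0986]), array([ 0.4557, -0.1075]), array([ 0.497 , -0.2799]), array([0.4307, 0.2726])]
0.064 [array([0.4874, 0.0936]), array([ 0.4483, -0.1137]), array([ 0.4707, -0.2939]), array([0.4322, 0.2753])] [array([0.4952, 0.0974]), array([ 0.446 , -0.1119]), array([ 0.488, -0.287]), array([0.4207, 0.2743])]
0.051 [array([0.4885, 0.095 ]), array([ 0.4488, -0.1155]), array([ 0.4716, -0.2985]), array([0.4324, 0.2795])] [array([0.4863, 0.0963]), array([ 0.4363, -0.1163]), array([ 0.479 , -0.2941]), array([0.4106, 0.2759])]
0.038 [array([0.4896, 0.0964]), array([ 0.4493, -0.1173]), array([ 0.4725, -0.3031]), array([0.4327, 0.2836])] [array([0.4773, 0.0952]), array([ 0.4266, -0.1207]), array([ 0.4699, -0.3012]), array([0.4005, 0.2775])]
bottle [ 0.43473439 -0.00541888  0.066     ]
T 283.4 202.3 [15.8 21.7] [0.6186 0.0748 0.012 ]
T 319.0 197.6 [25.3 25.9] [0.6252 0.0133 0.012 ]
T 354.8 192.7 [25.5 25.9] [ 0.6324 -0.0484  0.012 ]
T 390.4 188.0 [25.4 25.7] [ 0.6391 -0.1099  0.012 ]
T 426.2 183.1 [25. 26.] [ 0.6461 -0.1716  0.012 ]
T 463.4 176.6 [13.6 15.9] [ 0.656  -0.2358  0.012 ]
S 328.0 297.0 [14.9 20.2] [0.6159 0.0765 0.012 ]
S 293.9 292.9 [22.2 24.5] [0.624  0.0152 0.012 ]
S 260.1 288.3 [21.5 24.7] [ 0.6311 -0.0467  0.012 ]
S 226.8 283.6 [21.1 24.7] [ 0.6378 -0.108   0.012 ]
S 193.6 279.1 [20.8 24.8] [ 0.6449 -0.1698  0.012 ]
S 159.5 271.7 [13.2 14. ] [ 0.6469 -0.2362  0.012 ]
```

The triangulated tops confirm the sizes: (0.488,0.096) is 51 mm, (0.447,-0.113) is 64 mm, (0.471,-0.302) is 38 mm and (0.432,0.272) is 77 mm. The pads from the knob outward are P1 (0.6455,-0.171), P2 (0.6385,-0.109), P3 (0.632,-0.0475) and P4 (0.6245,0.0145).

I'll turn the jaws across the rail, which also clears the neighbouring items at each lens, and go above the 77.

```bash
python3 -m handwheel '[{"dp":[0,0,0],"twist":[0,0,8.55],"jaw":1},{"dp":[0,0,0],"twist":[0,0,8.55],"jaw":1},{"dp":[0,0,0],"twist":[0,0,8.55],"jaw":1},{"dp":[0,0,0],"twist":[0,0,8.55],"jaw":1},{"dp":[0,0,0],"twist":[0,0,8.55],"jaw":1},{"dp":[0,0,0],"twist":[0,0,8.55],"jaw":1},{"dp":[0,0,0],"twist":[0,0,8.55],"jaw":1},{"dp":[0,0,0],"twist":[0,0,8.55],"jaw":1}]' 40
python3 -m handwheel '[{"dp":[-0.024,0.017,0],"twist":[0,0,0],"jaw":1},{"dp":[-0.024,0.017,0],"twist":[0,0,0],"jaw":1},{"dp":[-0.024,0.017,0],"twist":[0,0,0],"jaw":1},{"dp":[-0.024,0.017,0],"twist":[0,0,0],"jaw":1},{"dp":[-0.024,0.017,0],"twist":[0,0,0],"jaw":1},{"dp":[-0.024,0.017,0],"twist":[0,0,0],"jaw":1},{"dp":[-0.024,0.017,0],"twist":[0,0,0],"jaw":1},{"dp":[-0.024,0.017,0],"twist":[0,0,0],"jaw":1},{"dp":[-0.024,0.017,0],"twist":[0,0,0],"jaw":1},{"dp":[-0.024,0.017,0],"twist":[0,0,0],"jaw":1},{"dp":[-0.024,0.017,0],"twist":[0,0,0],"jaw":1},{"dp":[-0.024,0.017,0],"twist":[0,0,0],"jaw":1},{"dp":[-0.024,0.017,0],"twist":[0,0,0],"jaw":1},{"dp":[-0.024,0.017,0],"twist":[0,0,0],"jaw":1},{"dp":[0,0,0],"twist":[0,0,0],"jaw":1}]'
cat >> h.py <<'E'
def go(x,y,z):
    s=sensors.state(); R=s["eef_rot"]; d=np.array([x,y,z])-s["tcp_pos"]
    print("t",round(s["time"],2),"tcp",s["tcp_pos"].round(4),"w",round(s["width"],4),"F",s["ft_force"].round(1),"need(tool)",(R.T@d).round(4))
E
python3 - <<'E'
from h import *
go(.4315,.272,.256);print(sensors.state()["eef_rot"].round(4))
c=cam("wrist");cv2.imwrite("pics/w1.png",c["pixels"])
def proj(X):
    p=c["R"]@np.array(X)+c["t"];f=240/np.tan(np.radians(c["fovy"])/2);r=np.hypot(p[0],p[1]);a=np.arctan2(r,p[2]);return c["cx"]+f*a*p[0]/r,c["cy"]+f*a*p[1]/r
print(proj([.4315,.272,.077]))
E
```

```text
time: 1.05
tcp_pos: [0.157, 0.5791, 0.2562]
eef_rot: [[-0.106, 0.994, -0.0], [0.994, 0.106, -0.0], [-0.0, -0.0, -1.0]]
ft_force: [-0.5, 0.1, 0.3]
width: 0.0857
finger_force: 0.0
time: 2.55
tcp_pos: [0.4329, 0.2697, 0.256]
eef_rot: [[-0.109, 0.994, 0.0], [0.994, 0.109, -0.001], [-0.001, 0.0, -1.0]]
ft_force: [-0.7, 0.1, -0.3]
width: 0.0853
finger_force: 0.0
t 2.55 tcp [0.4329 0.2697 0.256 ] w 0.0853 F [-0.7  0.1 -0.3] need(tool) [ 0.0025 -0.0012 -0.    ]
[[-1.087e-01  9.941e-01  3.000e-04]
 [ 9.941e-01  1.087e-01 -6.000e-04]
 [-6.000e-04  2.000e-04 -1.000e+00]]
(np.float64(313.8531506488643), np.float64(217.33830591498327))
```

View pics/w1.png

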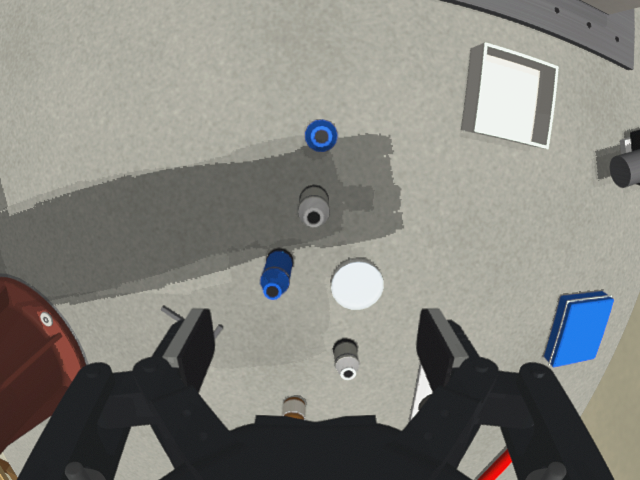

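The wrist view shows the silver 77 mm nose at (313,217), exactly where the estimate projects, between the blue look-alikes at (321,135) and (273,290). I'll descend and grip.

```bash
python3 -m handwheel '[{"dp":[0.0025,-0.001,0],"twist":[0,0,0],"jaw":1},{"dp":[0,0,0.025],"twist":[0,0,0],"jaw":1},{"dp":[0,0,0.025],"twist":[0,0,0],"jaw":1},{"dp":[0,0,0.025],"twist":[0,0,0],"jaw":1},{"dp":[0,0,0.025],"twist":[0,0,0],"jaw":1},{"dp":[0,0,0.025],"twist":[0,0,0],"jaw":1},{"dp":[0,0,0.025],"twist":[0,0,0],"jaw":1},{"dp":[0,0,0.02],"twist":[0,0,0],"jaw":1},{"dp":[0,0,0.02],"twist":[0,0,0],"jaw":1},{"dp":[0,0,0.01],"twist":[0,0,0],"jaw":1},{"dp":[0,0,0.005],"twist":[0,0,0],"jaw":1},{"dp":[0,0,0],"twist":[0,0,0],"jaw":1},{"dp":[0,0,0],"twist":[0,0,0],"jaw":1}]' 40
python3 - <<'E'
from h import *
go(.4315,.272,.051)
c=cam("wrist");cv2.imwrite("pics/w2.png",c["pixels"])
E
```

```text
time: 3.9
tcp_pos: [0.4303, 0.2747, 0.0523]
eef_rot: [[-0.112, 0.994, 0.001], [0.994, 0.112, 0.0], [0.0, 0.001, -1.0]]
ft_force: [0.1, -0.0, 0.2]
width: 0.0855
finger_force: 0.0
t 3.9 tcp [0.4303 0.2747 0.0523] w 0.0855 F [ 0.1 -0.   0.2] need(tool) [-0.0028  0.0009  0.0013]
```

View pics/w2.png

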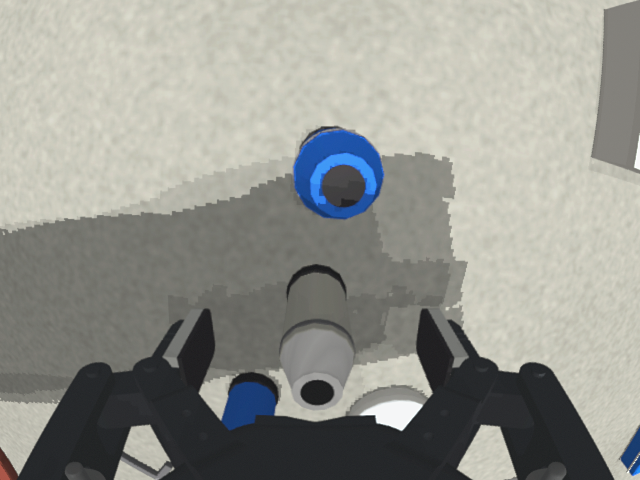

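The lens (nose at (317,391)) stands between the open pads. I'll correct by 2.5 mm along tool x and close.

```bash
python3 -m handwheel '[{"dp":[-0.0025,0.001,0.001],"twist":[0,0,0],"jaw":1},{"dp":[0,0,0],"twist":[0,0,0],"jaw":-1},{"dp":[0,0,0],"twist":[0,0,0],"jaw":-1},{"dp":[0,0,0],"twist":[0,0,0],"jaw":-1},{"dp":[0,0,0],"twist":[0,0,0],"jaw":-1},{"dp":[0,0,0],"twist":[0,0,0],"jaw":-1},{"dp":[0,0,0],"twist":[0,0,0],"jaw":-1},{"dp":[0,0,0],"twist":[0,0,0],"jaw":-1},{"dp":[0,0,0],"twist":[0,0,0],"jaw":-1},{"dp":[0,0,0],"twist":[0,0,0],"jaw":-1},{"dp":[0,0,0],"twist":[0,0,0],"jaw":-1},{"dp":[0,0,0],"twist":[0,0,0],"jaw":-1},{"dp":[0,0,0],"twist":[0,0,0],"jaw":-1},{"dp":[0,0,0],"twist":[0,0,0],"jaw":-1}]' 40
python3 - <<'E'
from h import *
go(.6246,.0145,.18)
E
```

```text
time: 5.35
tcp_pos: [0.4313, 0.2719, 0.0505]
eef_rot: [[-0.112, 0.994, 0.0], [0.994, 0.112, 0.0], [0.0, 0.0, -1.0]]
ft_force: [-0.4, 0.0, 4.9]
width: 0.0272
finger_force: 39.6
t 5.35 tcp [0.4313 0.2719 0.0505] w 0.0272 F [-0.4  0.   4.9] need(tool) [-0.2774  0.1633 -0.1295]
```

```bash
python3 -m handwheel '[{"dp":[0,0,-0.01],"twist":[0,0,0],"jaw":-1},{"dp":[0,0,-0.02],"twist":[0,0,0],"jaw":-1},{"dp":[0,0,-0.025],"twist":[0,0,0],"jaw":-1},{"dp":[0,0,-0.025],"twist":[0,0,0],"jaw":-1},{"dp":[0,0,-0.025],"twist":[0,0,0],"jaw":-1},{"dp":[0,0,-0.02],"twist":[0,0,0],"jaw":-1},{"dp":[-0.02,0.012,0],"twist":[0,0,0],"jaw":-1},{"dp":[-0.024,0.014,0],"twist":[0,0,0],"jaw":-1},{"dp":[-0.024,0.014,0],"twist":[0,0,0],"jaw":-1},{"dp":[-0.024,0.014,0],"twist":[0,0,0],"jaw":-1},{"dp":[-0.024,0.014,0],"twist":[0,0,0],"jaw":-1},{"dp":[-0.024,0.014,0],"twist":[0,0,0],"jaw":-1},{"dp":[-0.024,0.014,0],"twist":[0,0,0],"jaw":-1},{"dp":[-0.024,0.014,0],"twist":[0,0,0],"jaw":-1},{"dp":[-0.024,0.014,0],"twist":[0,0,0],"jaw":-1},{"dp":[-0.024,0.014,0],"twist":[0,0,0],"jaw":-1},{"dp":[-0.024,0.014,0],"twist":[0,0,0],"jaw":-1},{"dp":[-0.017,0.011,0],"twist":[0,0,0],"jaw":-1},{"dp":[0,0,0],"twist":[0,0,0],"jaw":-1},{"dp":[0,0,0],"twist":[0,0,0],"jaw":-1}]'
python3 - <<'E'
from h import *
go(.6246,.0145,.0645)
E
```

```text
time: 7.35
tcp_pos: [0.6237, 0.0149, 0.1749]
eef_rot: [[-0.111, 0.994, -0.001], [0.994, 0.111, 0.001], [0.001, -0.001, -1.0]]
ft_force: [0.3, 0.2, -3.0]
width: 0.0268
finger_force: 39.9
t 7.35 tcp [0.6237 0.0149 0.1749] w 0.0268 F [ 0.3  0.2 -3. ] need(tool) [-0.0006  0.001   0.1104]
```

```bash
python3 -m handwheel '[{"dp":[0,0.001,0.015],"twist":[0,0,0],"jaw":-1},{"dp":[0,0,0.025],"twist":[0,0,0],"jaw":-1},{"dp":[0,0,0.025],"twist":[0,0,0],"jaw":-1},{"dp":[0,0,0.02],"twist":[0,0,0],"jaw":-1},{"dp":[0,0,0.015],"twist":[0,0,0],"jaw":-1},{"dp":[0,0,0.007],"twist":[0,0,0],"jaw":-1},{"dp":[0,0,0],"twist":[0,0,0],"jaw":-1},{"dp":[0,0,0],"twist":[0,0,0],"jaw":-1}]'
python3 -m handwheel '[{"dp":[0,0,0.001],"twist":[0,0,0],"jaw":-1},{"dp":[0,0,0.001],"twist":[0,0,0],"jaw":-1},{"dp":[0,0,0.001],"twist":[0,0,0],"jaw":-1},{"dp":[0,0,0],"twist":[0,0,0],"jaw":-1},{"dp":[0,0,0],"twist":[0,0,0],"jaw":-1}]'
```

```text
time: 8.15
tcp_pos: [0.6256, 0.0151, 0.0692]
eef_rot: [[-0.112, 0.994, 0.001], [0.994, 0.112, -0.0], [-0.0, 0.001, -1.0]]
ft_force: [0.3, -0.4, -1.5]
width: 0.0269
finger_force: 39.9
time: 8.65
tcp_pos: [0.6251, 0.0149, 0.0653]
eef_rot: [[-0.112, 0.994, 0.0], [0.994, 0.112, 0.0], [0.0, 0.0, -1.0]]
ft_force: [0.4, 0.2, -2.1]
width: 0.0272
finger_force: 39.9
```

```bash
python3 -m handwheel '[{"dp":[0,0,0.001],"twist":[0,0,0],"jaw":-1},{"dp":[0,0,0],"twist":[0,0,0],"jaw":-1},{"dp":[0,0,0],"twist":[0,0,0],"jaw":-1}]'
python3 -m handwheel '[{"dp":[0,0,0.001],"twist":[0,0,0],"jaw":-1},{"dp":[0,0,0],"twist":[0,0,0],"jaw":-1},{"dp":[0,0,0],"twist":[0,0,0],"jaw":-1}]'
python3 - <<'E'
from h import *
go(.6246,.0145,.0635)
c=cam("wrist");cv2.imwrite("pics/w3.png",c["pixels"])
E
```

```text
time: 8.95
tcp_pos: [0.6251, 0.015, 0.0642]
eef_rot: [[-0.112, 0.994, -0.0], [0.994, 0.112, 0.0], [0.0, -0.0, -1.0]]
ft_force: [0.3, -0.2, -3.3]
width: 0.027
finger_force: 39.9
time: 9.25
tcp_pos: [0.6253, 0.015, 0.0636]
eef_rot: [[-0.112, 0.994, 0.0], [0.994, 0.112, 0.0], [-0.0, 0.0, -1.0]]
ft_force: [-0.6, -0.6, 1.7]
width: 0.0271
finger_force: 39.9
t 9.25 tcp [0.6253 0.015  0.0636] w 0.0271 F [-0.6 -0.6  1.7] need(tool) [-0.0004 -0.0007  0.0001]
```

View pics/w3.png

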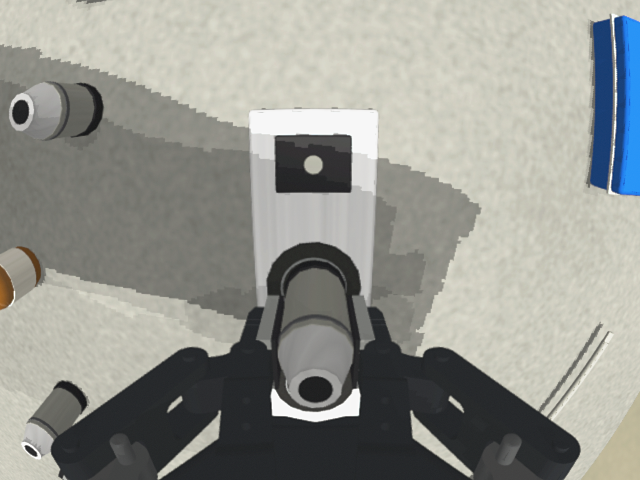

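Force reads +1.7 N at contact height, and the lens sits centred on the pad next to the foot. I'll release, rise, and go above the 64.

```bash
python3 -m handwheel '[{"dp":[0,0,0],"twist":[0,0,0],"jaw":-0.2},{"dp":[0,0,0],"twist":[0,0,0],"jaw":0},{"dp":[0,0,0],"twist":[0,0,0],"jaw":0.5},{"dp":[0,0,0],"twist":[0,0,0],"jaw":1},{"dp":[0,0,0],"twist":[0,0,0],"jaw":1},{"dp":[0,0,0],"twist":[0,0,0],"jaw":1},{"dp":[0,0,0],"twist":[0,0,0],"jaw":1},{"dp":[0,0,0],"twist":[0,0,0],"jaw":1},{"dp":[0,0,0],"twist":[0,0,0],"jaw":1},{"dp":[0,0,0],"twist":[0,0,0],"jaw":1}]'
python3 -m handwheel '[{"dp":[0,0,-0.01],"twist":[0,0,0],"jaw":1},{"dp":[0,0,-0.02],"twist":[0,0,0],"jaw":1},{"dp":[0,0,-0.025],"twist":[0,0,0],"jaw":1},{"dp":[0,0,-0.025],"twist":[0,0,0],"jaw":1},{"dp":[0,0,-0.025],"twist":[0,0,0],"jaw":1},{"dp":[0,0,-0.015],"twist":[0,0,0],"jaw":1},{"dp":[-0.010,-0.019,0],"twist":[0,0,0],"jaw":1},{"dp":[-0.012,-0.021,0],"twist":[0,0,0],"jaw":1},{"dp":[-0.012,-0.021,0],"twist":[0,0,0],"jaw":1},{"dp":[-0.012,-0.021,0],"twist":[0,0,0],"jaw":1},{"dp":[-0.012,-0.021,0],"twist":[0,0,0],"jaw":1},{"dp":[-0.012,-0.021,0],"twist":[0,0,0],"jaw":1},{"dp":[-0.012,-0.021,0],"twist":[0,0,0],"jaw":1},{"dp":[-0.012,-0.021,0],"twist":[0,0,0],"jaw":1},{"dp":[-0.013,-0.024,0],"twist":[0,0,0],"jaw":1},{"dp":[0,0,0],"twist":[0,0,0],"jaw":1},{"dp":[0,0,0],"twist":[0,0,0],"jaw":1},{"dp":[0,0,0],"twist":[0,0,0],"jaw":1}]'
python3 - <<'E'
from h import *
go(.4472,-.1128,.046)
c=cam("wrist");cv2.imwrite("pics/w4.png",c["pixels"])
def proj(X):
    p=c["R"]@np.array(X)+c["t"];f=240/np.tan(np.radians(c["fovy"])/2);r=np.hypot(p[0],p[1]);a=np.arctan2(r,p[2]);return c["cx"]+f*a*p[0]/r,c["cy"]+f*a*p[1]/r
print(proj([.4472,-.1128,.064]))
E
```

```text
time: 10.3
tcp_pos: [0.6251, 0.015, 0.0633]
eef_rot: [[-0.112, 0.994, 0.0], [0.994, 0.112, 0.0], [0.0, 0.0, -1.0]]
ft_force: [-0.8, 1.4, -0.1]
width: 0.0852
finger_force: 0.0
time: 12.1
tcp_pos: [0.4487, -0.1124, 0.1834]
eef_rot: [[-0.112, 0.994, 0.0], [0.994, 0.112, 0.0], [0.0, 0.0, -1.0]]
ft_force: [1.2, -0.1, -0.0]
width: 0.0855
finger_force: 0.0
t 12.1 tcp [ 0.4487 -0.1124  0.1834] w 0.0855 F [ 1.2 -0.1 -0. ] need(tool) [-0.0002 -0.0016  0.1374]
(np.float64(312.928317809304), np.float64(243.588731057971))
```

View pics/w4.png

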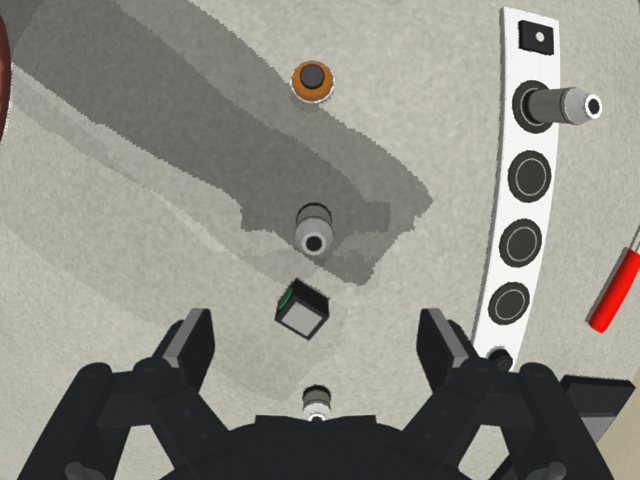

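The 77 stands upright on its pad (595,107 is its nose). The 64's nose is at (314,242), as predicted. I'll descend and grip.

```bash
python3 -m handwheel '[{"dp":[0,-0.0015,0.012],"twist":[0,0,0],"jaw":1},{"dp":[0,0,0.025],"twist":[0,0,0],"jaw":1},{"dp":[0,0,0.025],"twist":[0,0,0],"jaw":1},{"dp":[0,0,0.025],"twist":[0,0,0],"jaw":1},{"dp":[0,0,0.025],"twist":[0,0,0],"jaw":1},{"dp":[0,0,0.015],"twist":[0,0,0],"jaw":1},{"dp":[0,0,0.01],"twist":[0,0,0],"jaw":1},{"dp":[0,0,0],"twist":[0,0,0],"jaw":1},{"dp":[0,0,0],"twist":[0,0,0],"jaw":-1},{"dp":[0,0,0],"twist":[0,0,0],"jaw":-1},{"dp":[0,0,0],"twist":[0,0,0],"jaw":-1},{"dp":[0,0,0],"twist":[0,0,0],"jaw":-1},{"dp":[0,0,0],"twist":[0,0,0],"jaw":-1},{"dp":[0,0,0],"twist":[0,0,0],"jaw":-1},{"dp":[0,0,0],"twist":[0,0,0],"jaw":-1},{"dp":[0,0,0],"twist":[0,0,0],"jaw":-1},{"dp":[0,0,0],"twist":[0,0,0],"jaw":-1},{"dp":[0,0,0],"twist":[0,0,0],"jaw":-1},{"dp":[0,0,0],"twist":[0,0,0],"jaw":-1},{"dp":[0,0,0],"twist":[0,0,0],"jaw":-1}]' 40
python3 - <<'E'
from h import *
go(.6318,-.0476,.18)
E
```

```text
time: 14.15
tcp_pos: [0.4473, -0.113, 0.047]
eef_rot: [[-0.112, 0.994, 0.001], [0.994, 0.112, -0.001], [-0.001, 0.001, -1.0]]
ft_force: [-0.1, 0.8, 5.6]
width: 0.0267
finger_force: 39.2
t 14.15 tcp [ 0.4473 -0.113   0.047 ] w 0.0267 F [-0.1  0.8  5.6] need(tool) [ 0.0443  0.1908 -0.1328]
```

```bash
python3 -m handwheel '[{"dp":[0,0,-0.01],"twist":[0,0,0],"jaw":-1},{"dp":[0,0,-0.02],"twist":[0,0,0],"jaw":-1},{"dp":[0,0,-0.025],"twist":[0,0,0],"jaw":-1},{"dp":[0,0,-0.025],"twist":[0,0,0],"jaw":-1},{"dp":[0,0,-0.02],"twist":[0,0,0],"jaw":-1},{"dp":[0,0,-0.01],"twist":[0,0,0],"jaw":-1},{"dp":[0.0045,0.0195,0],"twist":[0,0,0],"jaw":-1},{"dp":[0.0045,0.0195,0],"twist":[0,0,0],"jaw":-1},{"dp":[0.0045,0.0195,0],"twist":[0,0,0],"jaw":-1},{"dp":[0.0045,0.0195,0],"twist":[0,0,0],"jaw":-1},{"dp":[0.0045,0.0195,0],"twist":[0,0,0],"jaw":-1},{"dp":[0.0045,0.0195,0],"twist":[0,0,0],"jaw":-1},{"dp":[0.0045,0.0195,0],"twist":[0,0,0],"jaw":-1},{"dp":[0.0045,0.0195,0],"twist":[0,0,0],"jaw":-1},{"dp":[0.0045,0.0195,0],"twist":[0,0,0],"jaw":-1},{"dp":[0.004,0.0155,0],"twist":[0,0,0],"jaw":-1},{"dp":[0,0,0],"twist":[0,0,0],"jaw":-1},{"dp":[0,0,0],"twist":[0,0,0],"jaw":-1}]'
python3 - <<'E'
from h import *
go(.6318,-.0476,.064)
E
```

```text
time: 15.95
tcp_pos: [0.631, -0.047, 0.1556]
eef_rot: [[-0.112, 0.994, -0.002], [0.994, 0.112, 0.0], [0.001, -0.002, -1.0]]
ft_force: [-0.5, -0.1, -1.4]
width: 0.0267
finger_force: 39.9
t 15.95 tcp [ 0.631  -0.047   0.1556] w 0.0267 F [-0.5 -0.1 -1.4] need(tool) [-0.0007  0.0008  0.0915]
```

```bash
python3 -m handwheel '[{"dp":[-0.0005,0.001,0.015],"twist":[0,0,0],"jaw":-1},{"dp":[0,0,0.025],"twist":[0,0,0],"jaw":-1},{"dp":[0,0,0.025],"twist":[0,0,0],"jaw":-1},{"dp":[0,0,0.015],"twist":[0,0,0],"jaw":-1},{"dp":[0,0,0.01],"twist":[0,0,0],"jaw":-1},{"dp":[0,0,0.002],"twist":[0,0,0],"jaw":-1},{"dp":[0,0,0.001],"twist":[0,0,0],"jaw":-1},{"dp":[0,0,0],"twist":[0,0,0],"jaw":-1},{"dp":[0,0,0],"twist":[0,0,0],"jaw":-1}]'
python3 -m handwheel '[{"dp":[0,0,0.001],"twist":[0,0,0],"jaw":-1},{"dp":[0,0,0],"twist":[0,0,0],"jaw":-1},{"dp":[0,0,0],"twist":[0,0,0],"jaw":-1}]'
python3 -m handwheel '[{"dp":[0,0,0.001],"twist":[0,0,0],"jaw":-1},{"dp":[0,0,0],"twist":[0,0,0],"jaw":-1},{"dp":[0,0,0],"twist":[0,0,0],"jaw":-1}]'
```

```text
time: 16.85
tcp_pos: [0.6334, -0.0477, 0.0644]
eef_rot: [[-0.112, 0.994, 0.002], [0.994, 0.112, -0.0], [-0.001, 0.002, -1.0]]
ft_force: [-0.2, 0.5, -1.4]
width: 0.027
finger_force: 39.9
time: 17.15
tcp_pos: [0.6328, -0.0476, 0.0624]
eef_rot: [[-0.112, 0.994, 0.0], [0.994, 0.112, 0.0], [0.0, 0.0, -1.0]]
ft_force: [1.3, 0.1, -1.4]
width: 0.0269
finger_force: 39.9
time: 17.45
tcp_pos: [0.6326, -0.0475, 0.0612]
eef_rot: [[-0.112, 0.994, -0.0], [0.994, 0.112, 0.0], [0.0, -0.0, -1.0]]
ft_force: [-0.3, -0.2, -1.4]
width: 0.0268
finger_force: 39.9
```

```bash
python3 -m handwheel '[{"dp":[0,-0.0005,0.001],"twist":[0,0,0],"jaw":-1},{"dp":[0,0,0],"twist":[0,0,0],"jaw":-1},{"dp":[0,0,0],"twist":[0,0,0],"jaw":-1}]'
python3 -m handwheel '[{"dp":[0,0,0.001],"twist":[0,0,0],"jaw":-1},{"dp":[0,0,0],"twist":[0,0,0],"jaw":-1},{"dp":[0,0,0],"twist":[0,0,0],"jaw":-1}]'
```

```text
time: 17.75
tcp_pos: [0.6321, -0.0476, 0.0602]
eef_rot: [[-0.112, 0.994, -0.0], [0.994, 0.112, 0.0], [0.0, -0.0, -1.0]]
ft_force: [-0.6, -0.9, -1.1]
width: 0.0271
finger_force: 40.0
time: 18.05
tcp_pos: [0.6323, -0.0476, 0.06]
eef_rot: [[-0.112, 0.994, 0.0], [0.994, 0.112, -0.0], [-0.0, 0.0, -1.0]]
ft_force: [-3.7, 1.3, 5.6]
width: 0.027
finger_force: 40.5
```

Contact (+5.6 N). I'll release, rise, and go to the 51.

```bash
python3 -m handwheel '[{"dp":[0,0,0],"twist":[0,0,0],"jaw":-0.2},{"dp":[0,0,0],"twist":[0,0,0],"jaw":0},{"dp":[0,0,0],"twist":[0,0,0],"jaw":0.5},{"dp":[0,0,0],"twist":[0,0,0],"jaw":1},{"dp":[0,0,0],"twist":[0,0,0],"jaw":1},{"dp":[0,0,0],"twist":[0,0,0],"jaw":1},{"dp":[0,0,0],"twist":[0,0,0],"jaw":1},{"dp":[0,0,0],"twist":[0,0,0],"jaw":1},{"dp":[0,0,0],"twist":[0,0,0],"jaw":1},{"dp":[0,0,0],"twist":[0,0,0],"jaw":1}]'
python3 -m handwheel '[{"dp":[0,0,-0.01],"twist":[0,0,0],"jaw":1},{"dp":[0,0,-0.02],"twist":[0,0,0],"jaw":1},{"dp":[0,0,-0.025],"twist":[0,0,0],"jaw":1},{"dp":[0,0,-0.025],"twist":[0,0,0],"jaw":1},{"dp":[0,0,-0.025],"twist":[0,0,0],"jaw":1},{"dp":[0,0,-0.015],"twist":[0,0,0],"jaw":1},{"dp":[0.016,-0.013,0],"twist":[0,0,0],"jaw":1},{"dp":[0.018,-0.0145,0],"twist":[0,0,0],"jaw":1},{"dp":[0.018,-0.0145,0],"twist":[0,0,0],"jaw":1},{"dp":[0.018,-0.0145,0],"twist":[0,0,0],"jaw":1},{"dp":[0.018,-0.0145,0],"twist":[0,0,0],"jaw":1},{"dp":[0.018,-0.0145,0],"twist":[0,0,0],"jaw":1},{"dp":[0.018,-0.0145,0],"twist":[0,0,0],"jaw":1},{"dp":[0.018,-0.0145,0],"twist":[0,0,0],"jaw":1},{"dp":[0.0165,-0.013,0],"twist":[0,0,0],"jaw":1},{"dp":[0,0,0],"twist":[0,0,0],"jaw":1},{"dp":[0,0,0],"twist":[0,0,0],"jaw":1},{"dp":[0,0,0],"twist":[0,0,0],"jaw":1}]'
python3 - <<'E'
from h import *
go(.4878,.0956,.036)
c=cam("wrist");cv2.imwrite("pics/w5.png",c["pixels"])
def proj(X):
    p=c["R"]@np.array(X)+c["t"];f=240/np.tan(np.radians(c["fovy"])/2);r=np.hypot(p[0],p[1]);a=np.arctan2(r,p[2]);return c["cx"]+f*a*p[0]/r,c["cy"]+f*a*p[1]/r
print(proj([.4878,.0956,.051]))
E
```

```text
time: 19.05
tcp_pos: [0.6322, -0.0476, 0.0593]
eef_rot: [[-0.112, 0.994, 0.0], [0.994, 0.112, 0.0], [0.0, 0.0, -1.0]]
ft_force: [-0.8, 0.3, -0.3]
width: 0.0859
finger_force: 0.0
time: 20.85
tcp_pos: [0.4882, 0.0951, 0.1794]
eef_rot: [[-0.112, 0.994, 0.0], [0.994, 0.112, -0.0], [-0.0, 0.0, -1.0]]
ft_force: [0.9, -0.1, -0.1]
width: 0.0855
finger_force: 0.0
t 20.85 tcp [0.4882 0.0951 0.1794] w 0.0855 F [ 0.9 -0.1 -0.1] need(tool) [ 0.0005 -0.0004  0.1434]
(np.float64(314.72301000654187), np.float64(238.45326626073523))
```

View pics/w5.png

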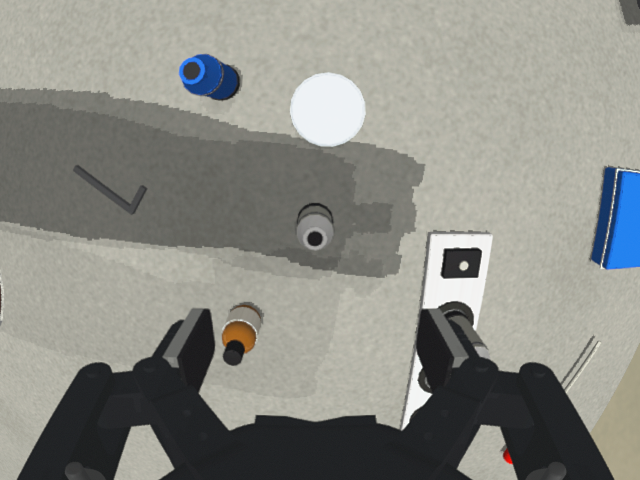

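The 51's nose is at (315,238), as predicted, and the bottle at (240,330) is clear of the jaws. I'll descend and grip.

```bash
python3 -m handwheel '[{"dp":[0.0005,-0.0005,0.012],"twist":[0,0,0],"jaw":1},{"dp":[0,0,0.025],"twist":[0,0,0],"jaw":1},{"dp":[0,0,0.025],"twist":[0,0,0],"jaw":1},{"dp":[0,0,0.025],"twist":[0,0,0],"jaw":1},{"dp":[0,0,0.025],"twist":[0,0,0],"jaw":1},{"dp":[0,0,0.02],"twist":[0,0,0],"jaw":1},{"dp":[0,0,0.01],"twist":[0,0,0],"jaw":1},{"dp":[0,0,0],"twist":[0,0,0],"jaw":1},{"dp":[0,0,0],"twist":[0,0,0],"jaw":-1},{"dp":[0,0,0],"twist":[0,0,0],"jaw":-1},{"dp":[0,0,0],"twist":[0,0,0],"jaw":-1},{"dp":[0,0,0],"twist":[0,0,0],"jaw":-1},{"dp":[0,0,0],"twist":[0,0,0],"jaw":-1},{"dp":[0,0,0],"twist":[0,0,0],"jaw":-1},{"dp":[0,0,0],"twist":[0,0,0],"jaw":-1},{"dp":[0,0,0],"twist":[0,0,0],"jaw":-1},{"dp":[0,0,0],"twist":[0,0,0],"jaw":-1},{"dp":[0,0,0],"twist":[0,0,0],"jaw":-1},{"dp":[0,0,0],"twist":[0,0,0],"jaw":-1},{"dp":[0,0,0],"twist":[0,0,0],"jaw":-1}]' 40
python3 - <<'E'
from h import *
go(.6385,-.109,.156)
E
```

```text
time: 22.9
tcp_pos: [0.4879, 0.096, 0.0382]
eef_rot: [[-0.112, 0.994, 0.001], [0.994, 0.112, -0.0], [-0.0, 0.001, -1.0]]
ft_force: [-0.6, -0.8, 5.5]
width: 0.0269
finger_force: 39.2
t 22.9 tcp [0.4879 0.096  0.0382] w 0.0269 F [-0.6 -0.8  5.5] need(tool) [-0.2206  0.1269 -0.1176]
```

```bash
python3 -m handwheel '[{"dp":[0,0,-0.01],"twist":[0,0,0],"jaw":-1},{"dp":[0,0,-0.02],"twist":[0,0,0],"jaw":-1},{"dp":[0,0,-0.025],"twist":[0,0,0],"jaw":-1},{"dp":[0,0,-0.025],"twist":[0,0,0],"jaw":-1},{"dp":[0,0,-0.025],"twist":[0,0,0],"jaw":-1},{"dp":[0,0,-0.015],"twist":[0,0,0],"jaw":-1},{"dp":[-0.0184,0.0106,0],"twist":[0,0,0],"jaw":-1},{"dp":[-0.0184,0.0106,0],"twist":[0,0,0],"jaw":-1},{"dp":[-0.0184,0.0106,0],"twist":[0,0,0],"jaw":-1},{"dp":[-0.0184,0.0106,0],"twist":[0,0,0],"jaw":-1},{"dp":[-0.0184,0.0106,0],"twist":[0,0,0],"jaw":-1},{"dp":[-0.0184,0.0106,0],"twist":[0,0,0],"jaw":-1},{"dp":[-0.0184,0.0106,0],"twist":[0,0,0],"jaw":-1},{"dp":[-0.0184,0.0106,0],"twist":[0,0,0],"jaw":-1},{"dp":[-0.0184,0.0106,0],"twist":[0,0,0],"jaw":-1},{"dp":[-0.0184,0.0106,0],"twist":[0,0,0],"jaw":-1},{"dp":[-0.0184,0.0106,0],"twist":[0,0,0],"jaw":-1},{"dp":[-0.0184,0.0106,0],"twist":[0,0,0],"jaw":-1},{"dp":[0,0,0],"twist":[0,0,0],"jaw":-1},{"dp":[0,0,0],"twist":[0,0,0],"jaw":-1}]'
python3 - <<'E'
from h import *
go(.6385,-.109,.054)
E
```

```text
time: 24.9
tcp_pos: [0.6379, -0.1091, 0.1567]
eef_rot: [[-0.111, 0.994, -0.001], [0.994, 0.111, 0.001], [0.001, -0.001, -1.0]]
ft_force: [0.3, 0.6, -1.9]
width: 0.0269
finger_force: 39.7
t 24.9 tcp [ 0.6379 -0.1091  0.1567] w 0.0269 F [ 0.3  0.6 -1.9] need(tool) [-1.000e-04  7.000e-04  1.027e-01]
```

```bash
python3 -m handwheel '[{"dp":[0,0,0.015],"twist":[0,0,0],"jaw":-1},{"dp":[0,0,0.025],"twist":[0,0,0],"jaw":-1},{"dp":[0,0,0.025],"twist":[0,0,0],"jaw":-1},{"dp":[0,0,0.02],"twist":[0,0,0],"jaw":-1},{"dp":[0,0,0.01],"twist":[0,0,0],"jaw":-1},{"dp":[0,0,0.006],"twist":[0,0,0],"jaw":-1},{"dp":[0,0,0.002],"twist":[0,0,0],"jaw":-1},{"dp":[0,0,0],"twist":[0,0,0],"jaw":-1},{"dp":[0,0,0],"twist":[0,0,0],"jaw":-1}]'
python3 -m handwheel '[{"dp":[0,0,0.001],"twist":[0,0,0],"jaw":-1},{"dp":[0,0,0],"twist":[0,0,0],"jaw":-1},{"dp":[0,0,0],"twist":[0,0,0],"jaw":-1}]'
```

```text
time: 25.8
tcp_pos: [0.6389, -0.1093, 0.0554]
eef_rot: [[-0.112, 0.994, 0.002], [0.994, 0.112, -0.0], [-0.001, 0.001, -1.0]]
ft_force: [-0.7, -0.1, -0.8]
width: 0.027
finger_force: 39.7
time: 26.1
tcp_pos: [0.6384, -0.1092, 0.0535]
eef_rot: [[-0.112, 0.994, 0.0], [0.994, 0.112, 0.0], [-0.0, 0.0, -1.0]]
ft_force: [0.4, 0.6, -1.2]
width: 0.027
finger_force: 39.7
```

```bash
python3 -m handwheel '[{"dp":[0,0,0.001],"twist":[0,0,0],"jaw":-1},{"dp":[0,0,0],"twist":[0,0,0],"jaw":-1},{"dp":[0,0,0],"twist":[0,0,0],"jaw":-1}]'
python3 -m handwheel '[{"dp":[0,0,0.001],"twist":[0,0,0],"jaw":-1},{"dp":[0,0,0],"twist":[0,0,0],"jaw":-1},{"dp":[0,0,0],"twist":[0,0,0],"jaw":-1}]'
```

```text
time: 26.4
tcp_pos: [0.6383, -0.1091, 0.0522]
eef_rot: [[-0.112, 0.994, -0.0], [0.994, 0.112, 0.0], [0.0, -0.0, -1.0]]
ft_force: [-0.2, 0.2, -1.8]
width: 0.0268
finger_force: 39.7
time: 26.7
tcp_pos: [0.6383, -0.1091, 0.0513]
eef_rot: [[-0.112, 0.994, 0.0], [0.994, 0.112, 0.0], [0.0, 0.0, -1.0]]
ft_force: [0.1, -0.2, -2.2]
width: 0.0267
finger_force: 39.8
```

```bash
python3 -m handwheel '[{"dp":[0,0,0.001],"twist":[0,0,0],"jaw":-1},{"dp":[0,0,0],"twist":[0,0,0],"jaw":-1},{"dp":[0,0,0],"twist":[0,0,0],"jaw":-1}]'
```

```text
time: 27.0
tcp_pos: [0.6384, -0.1091, 0.0512]
eef_rot: [[-0.112, 0.994, 0.0], [0.994, 0.112, -0.0], [-0.0, 0.0, -1.0]]
ft_force: [-4.1, 1.0, 5.8]
width: 0.0262
finger_force: 40.4
```

Contact. I'll release, rise, and go to the 38.

```bash
python3 -m handwheel '[{"dp":[0,0,0],"twist":[0,0,0],"jaw":-0.2},{"dp":[0,0,0],"twist":[0,0,0],"jaw":0},{"dp":[0,0,0],"twist":[0,0,0],"jaw":0.5},{"dp":[0,0,0],"twist":[0,0,0],"jaw":1},{"dp":[0,0,0],"twist":[0,0,0],"jaw":1},{"dp":[0,0,0],"twist":[0,0,0],"jaw":1},{"dp":[0,0,0],"twist":[0,0,0],"jaw":1},{"dp":[0,0,0],"twist":[0,0,0],"jaw":1},{"dp":[0,0,0],"twist":[0,0,0],"jaw":1},{"dp":[0,0,0],"twist":[0,0,0],"jaw":1}]'
python3 -m handwheel '[{"dp":[0,0,-0.01],"twist":[0,0,0],"jaw":1},{"dp":[0,0,-0.02],"twist":[0,0,0],"jaw":1},{"dp":[0,0,-0.025],"twist":[0,0,0],"jaw":1},{"dp":[0,0,-0.025],"twist":[0,0,0],"jaw":1},{"dp":[0,0,-0.025],"twist":[0,0,0],"jaw":1},{"dp":[0,0,-0.015],"twist":[0,0,0],"jaw":1},{"dp":[-0.0192,-0.0209,0],"twist":[0,0,0],"jaw":1},{"dp":[-0.0192,-0.0209,0],"twist":[0,0,0],"jaw":1},{"dp":[-0.0192,-0.0209,0],"twist":[0,0,0],"jaw":1},{"dp":[-0.0192,-0.0209,0],"twist":[0,0,0],"jaw":1},{"dp":[-0.0192,-0.0209,0],"twist":[0,0,0],"jaw":1},{"dp":[-0.0192,-0.0209,0],"twist":[0,0,0],"jaw":1},{"dp":[-0.0192,-0.0209,0],"twist":[0,0,0],"jaw":1},{"dp":[-0.0192,-0.0209,0],"twist":[0,0,0],"jaw":1},{"dp":[-0.0192,-0.0209,0],"twist":[0,0,0],"jaw":1},{"dp":[0,0,0],"twist":[0,0,0],"jaw":1},{"dp":[0,0,0],"twist":[0,0,0],"jaw":1},{"dp":[0,0,0],"twist":[0,0,0],"jaw":1}]'
python3 - <<'E'
from h import *
go(.4712,-.302,.028)
c=cam("wrist");cv2.imwrite("pics/w6.png",c["pixels"])
def proj(X):
    p=c["R"]@np.array(X)+c["t"];f=240/np.tan(np.radians(c["fovy"])/2);r=np.hypot(p[0],p[1]);a=np.arctan2(r,p[2]);return c["cx"]+f*a*p[0]/r,c["cy"]+f*a*p[1]/r
print(proj([.4712,-.302,.038]))
E
```

```text
time: 28.0
tcp_pos: [0.6383, -0.1091, 0.0503]
eef_rot: [[-0.112, 0.994, 0.0], [0.994, 0.112, 0.0], [0.0, 0.0, -1.0]]
ft_force: [-0.3, -0.1, -0.1]
width: 0.0858
finger_force: 0.0
time: 29.8
tcp_pos: [0.4711, -0.3013, 0.1703]
eef_rot: [[-0.112, 0.994, 0.0], [0.994, 0.112, 0.0], [0.0, 0.0, -1.0]]
ft_force: [-0.3, -0.4, 0.3]
width: 0.0854
finger_force: 0.0
t 29.8 tcp [ 0.4711 -0.3013  0.1703] w 0.0854 F [-0.3 -0.4  0.3] need(tool) [-7.000e-04 -1.000e-04  1.423e-01]
(np.float64(315.21701078933324), np.float64(238.42375831122732))
```

View pics/w6.png

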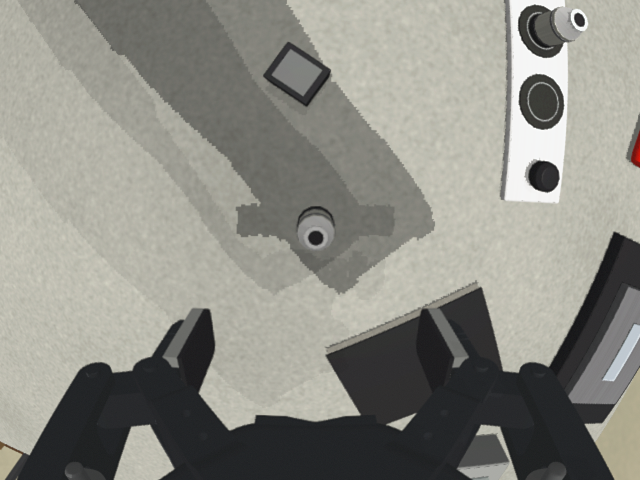

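The 38's nose is at (316,237), as predicted, and the dark plate lies well outside the finger's footprint. I'll descend and grip, with the tips stopping 4 mm above the table.

```bash
python3 -m handwheel '[{"dp":[-0.0005,0,0.011],"twist":[0,0,0],"jaw":1},{"dp":[0,0,0.025],"twist":[0,0,0],"jaw":1},{"dp":[0,0,0.025],"twist":[0,0,0],"jaw":1},{"dp":[0,0,0.025],"twist":[0,0,0],"jaw":1},{"dp":[0,0,0.025],"twist":[0,0,0],"jaw":1},{"dp":[0,0,0.02],"twist":[0,0,0],"jaw":1},{"dp":[0,0,0.01],"twist":[0,0,0],"jaw":1},{"dp":[0,0,0],"twist":[0,0,0],"jaw":1},{"dp":[0,0,0],"twist":[0,0,0],"jaw":-1},{"dp":[0,0,0],"twist":[0,0,0],"jaw":-1},{"dp":[0,0,0],"twist":[0,0,0],"jaw":-1},{"dp":[0,0,0],"twist":[0,0,0],"jaw":-1},{"dp":[0,0,0],"twist":[0,0,0],"jaw":-1},{"dp":[0,0,0],"twist":[0,0,0],"jaw":-1},{"dp":[0,0,0],"twist":[0,0,0],"jaw":-1},{"dp":[0,0,0],"twist":[0,0,0],"jaw":-1},{"dp":[0,0,0],"twist":[0,0,0],"jaw":-1},{"dp":[0,0,0],"twist":[0,0,0],"jaw":-1},{"dp":[0,0,0],"twist":[0,0,0],"jaw":-1},{"dp":[0,0,0],"twist":[0,0,0],"jaw":-1}]' 40
python3 - <<'E'
from h import *
go(.6454,-.1706,.14)
E
```

```text
time: 31.85
tcp_pos: [0.4713, -0.3029, 0.0302]
eef_rot: [[-0.112, 0.994, 0.001], [0.994, 0.112, -0.001], [-0.001, 0.001, -1.0]]
ft_force: [0.1, 1.0, 4.7]
width: 0.0272
finger_force: 39.5
t 31.85 tcp [ 0.4713 -0.3029  0.0302] w 0.0272 F [0.1 1.  4.7] need(tool) [ 0.1118  0.1879 -0.1097]
```

```bash
python3 -m handwheel '[{"dp":[0,0,-0.01],"twist":[0,0,0],"jaw":-1},{"dp":[0,0,-0.02],"twist":[0,0,0],"jaw":-1},{"dp":[0,0,-0.025],"twist":[0,0,0],"jaw":-1},{"dp":[0,0,-0.025],"twist":[0,0,0],"jaw":-1},{"dp":[0,0,-0.02],"twist":[0,0,0],"jaw":-1},{"dp":[0,0,-0.01],"twist":[0,0,0],"jaw":-1},{"dp":[0.0112,0.0188,0],"twist":[0,0,0],"jaw":-1},{"dp":[0.0112,0.0188,0],"twist":[0,0,0],"jaw":-1},{"dp":[0.0112,0.0188,0],"twist":[0,0,0],"jaw":-1},{"dp":[0.0112,0.0188,0],"twist":[0,0,0],"jaw":-1},{"dp":[0.0112,0.0188,0],"twist":[0,0,0],"jaw":-1},{"dp":[0.0112,0.0188,0],"twist":[0,0,0],"jaw":-1},{"dp":[0.0112,0.0188,0],"twist":[0,0,0],"jaw":-1},{"dp":[0.0112,0.0188,0],"twist":[0,0,0],"jaw":-1},{"dp":[0.0112,0.0188,0],"twist":[0,0,0],"jaw":-1},{"dp":[0.0112,0.0188,0],"twist":[0,0,0],"jaw":-1},{"dp":[0,0,0],"twist":[0,0,0],"jaw":-1},{"dp":[0,0,0],"twist":[0,0,0],"jaw":-1}]'
python3 - <<'E'
from h import *
go(.6454,-.1706,.047)
E
```

```text
time: 33.65
tcp_pos: [0.6447, -0.1698, 0.1386]
eef_rot: [[-0.113, 0.994, -0.001], [0.994, 0.113, 0.0], [0.001, -0.001, -1.0]]
ft_force: [-0.6, -0.7, -1.4]
width: 0.0272
finger_force: 39.6
t 33.65 tcp [ 0.6447 -0.1698  0.1386] w 0.0272 F [-0.6 -0.7 -1.4] need(tool) [-0.001   0.0007  0.0916]
```

```bash
python3 -m handwheel '[{"dp":[-0.0005,0,0.015],"twist":[0,0,0],"jaw":-1},{"dp":[0,0,0.025],"twist":[0,0,0],"jaw":-1},{"dp":[0,0,0.025],"twist":[0,0,0],"jaw":-1},{"dp":[0,0,0.015],"twist":[0,0,0],"jaw":-1},{"dp":[0,0,0.01],"twist":[0,0,0],"jaw":-1},{"dp":[0,0,0.002],"twist":[0,0,0],"jaw":-1},{"dp":[0,0,0],"twist":[0,0,0],"jaw":-1},{"dp":[0,0,0],"twist":[0,0,0],"jaw":-1}]'
python3 -m handwheel '[{"dp":[0,0,0.001],"twist":[0,0,0],"jaw":-1},{"dp":[0,0,0],"twist":[0,0,0],"jaw":-1},{"dp":[0,0,0],"twist":[0,0,0],"jaw":-1}]'
python3 -m handwheel '[{"dp":[0,0,0.001],"twist":[0,0,0],"jaw":-1},{"dp":[0,0,0],"twist":[0,0,0],"jaw":-1},{"dp":[0,0,0],"twist":[0,0,0],"jaw":-1}]'
```

```text
time: 34.45
tcp_pos: [0.6459, -0.1709, 0.0486]
eef_rot: [[-0.112, 0.994, 0.002], [0.994, 0.112, -0.001], [-0.001, 0.002, -1.0]]
ft_force: [-1.4, -0.4, -1.4]
width: 0.0272
finger_force: 39.6
time: 34.75
tcp_pos: [0.6453, -0.1706, 0.0466]
eef_rot: [[-0.112, 0.994, 0.0], [0.994, 0.112, -0.0], [-0.0, 0.0, -1.0]]
ft_force: [0.5, 0.1, -1.3]
width: 0.0267
finger_force: 39.6
time: 35.05
tcp_pos: [0.6451, -0.1705, 0.0452]
eef_rot: [[-0.112, 0.994, -0.0], [0.994, 0.112, 0.0], [0.0, -0.0, -1.0]]
ft_force: [-0.0, 0.4, -0.5]
width: 0.0272
finger_force: 39.6
```

```bash
python3 -m handwheel '[{"dp":[0,0,0.001],"twist":[0,0,0],"jaw":-1},{"dp":[0,0,0],"twist":[0,0,0],"jaw":-1},{"dp":[0,0,0],"twist":[0,0,0],"jaw":-1}]'
python3 -m handwheel '[{"dp":[0,0,0.001],"twist":[0,0,0],"jaw":-1},{"dp":[0,0,0],"twist":[0,0,0],"jaw":-1},{"dp":[0,0,0],"twist":[0,0,0],"jaw":-1}]'
```

```text
time: 35.35
tcp_pos: [0.6451, -0.1705, 0.0442]
eef_rot: [[-0.112, 0.994, -0.0], [0.994, 0.112, 0.0], [0.0, -0.0, -1.0]]
ft_force: [0.6, -0.3, -2.0]
width: 0.0271
finger_force: 39.6
time: 35.65
tcp_pos: [0.6452, -0.1706, 0.0433]
eef_rot: [[-0.112, 0.994, 0.0], [0.994, 0.112, 0.0], [0.0, 0.0, -1.0]]
ft_force: [-0.0, -0.0, -0.9]
width: 0.0269
finger_force: 39.8
```

```bash
python3 -m handwheel '[{"dp":[0,0,0.001],"twist":[0,0,0],"jaw":-1},{"dp":[0,0,0],"twist":[0,0,0],"jaw":-1},{"dp":[0,0,0],"twist":[0,0,0],"jaw":-1}]'
```

```text
time: 35.95
tcp_pos: [0.6452, -0.1706, 0.0433]
eef_rot: [[-0.112, 0.994, 0.0], [0.994, 0.112, -0.0], [-0.0, 0.0, -1.0]]
ft_force: [-3.7, 1.9, 6.9]
width: 0.0276
finger_force: 40.5
```

Contact. I'll release, retreat upward and clear the view for a final check.

```bash
python3 -m handwheel '[{"dp":[0,0,0],"twist":[0,0,0],"jaw":-0.2},{"dp":[0,0,0],"twist":[0,0,0],"jaw":0},{"dp":[0,0,0],"twist":[0,0,0],"jaw":0.5},{"dp":[0,0,0],"twist":[0,0,0],"jaw":1},{"dp":[0,0,0],"twist":[0,0,0],"jaw":1},{"dp":[0,0,0],"twist":[0,0,0],"jaw":1},{"dp":[0,0,0],"twist":[0,0,0],"jaw":1},{"dp":[0,0,0],"twist":[0,0,0],"jaw":1},{"dp":[0,0,0],"twist":[0,0,0],"jaw":1},{"dp":[0,0,0],"twist":[0,0,0],"jaw":1}]'
python3 -m handwheel '[{"dp":[0,0,-0.01],"twist":[0,0,0],"jaw":1},{"dp":[0,0,-0.02],"twist":[0,0,0],"jaw":1},{"dp":[0,0,-0.025],"twist":[0,0,0],"jaw":1},{"dp":[0,0,-0.025],"twist":[0,0,0],"jaw":1},{"dp":[0,0,-0.025],"twist":[0,0,0],"jaw":1},{"dp":[0,0,-0.025],"twist":[0,0,0],"jaw":1},{"dp":[-0.02,-0.01,-0.01],"twist":[0,0,0],"jaw":1},{"dp":[-0.03,-0.02,0],"twist":[0,0,0],"jaw":1},{"dp":[-0.03,-0.02,0],"twist":[0,0,0],"jaw":1},{"dp":[-0.03,-0.02,0],"twist":[0,0,0],"jaw":1},{"dp":[-0.03,-0.02,0],"twist":[0,0,0],"jaw":1},{"dp":[-0.03,-0.02,0],"twist":[0,0,0],"jaw":1},{"dp":[-0.03,-0.02,0],"twist":[0,0,0],"jaw":1},{"dp":[0,0,0],"twist":[0,0,0],"jaw":1},{"dp":[0,0,0],"twist":[0,0,0],"jaw":1},{"dp":[0,0,0],"twist":[0,0,0],"jaw":1}]'
python3 - <<'E'
from h import *
go(.6,-.1,.2)
T=cam("top");S=cam("scene")
a=cv2.resize(T["pixels"][150:235,255:495],(800,283),interpolation=cv2.INTER_CUBIC);b=cv2.resize(S["pixels"][235:330,135:365],(800,317),interpolation=cv2.INTER_CUBIC)
cv2.imwrite("pics/end.png",np.vstack([a,b]))
E
```

```text
time: 36.95
tcp_pos: [0.6452, -0.1706, 0.0423]
eef_rot: [[-0.112, 0.994, 0.0], [0.994, 0.112, 0.0], [0.0, 0.0, -1.0]]
ft_force: [-0.0, 0.0, -0.3]
width: 0.085
finger_force: 0.0
time: 38.55
tcp_pos: [0.5388, -0.3831, 0.1827]
eef_rot: [[-0.113, 0.994, 0.0], [0.994, 0.113, 0.0], [0.0, 0.0, -1.0]]
ft_force: [0.3, 0.5, -0.7]
width: 0.0855
finger_force: 0.0
t 38.55 tcp [ 0.5388 -0.3831  0.1827] w 0.0855 F [ 0.3  0.5 -0.7] need(tool) [ 0.2744  0.0927 -0.0172]
```

View pics/end.png

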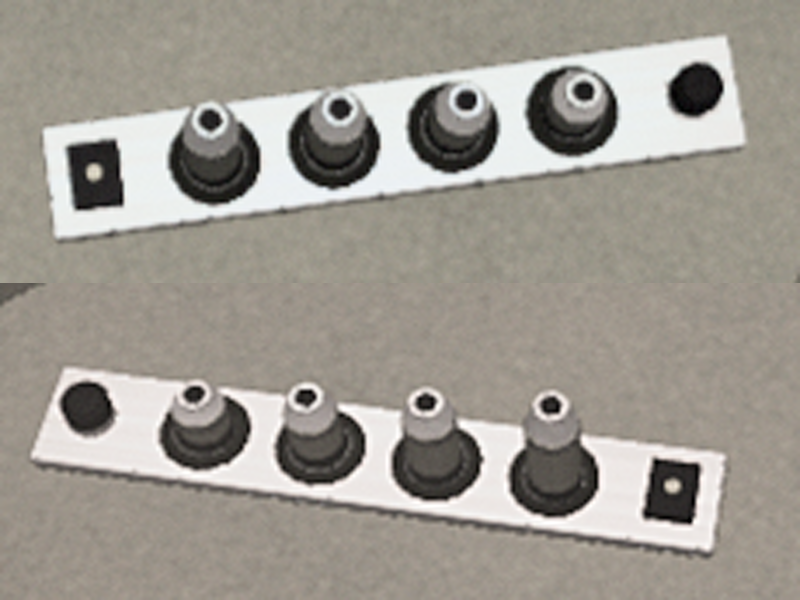

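All four lenses stand upright and centred, shortest next to the knob (195,395 in the lower crop) to tallest by the foot (550,405).

```bash
python3 -c "
from workcell import job; print(job.job_done())"
```

```text
the job is handed in; nothing more can be done
None
```

The job is handed in at about 39 s on the robot clock: all four lenses stand upright, centred and released on their pads, 38, 51, 64 and 77 mm outward from the knob. No lens was dropped or knocked over and the robot never touched the bottle, but the hand-in returned no verdict.

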